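Set the sign panel's collar on the shaft flat

ROBOT

A 6-joint arm with a two-finger parallel gripper is mounted at the origin on a cart in front of the work surface, level with it; the furniture and walls round the work are solid. World frame = base frame: x ahead of the robot, y to its left, z up, the work surface at z = 0. Lengths are in mm, angles in rad, forces in N, time in s.
With the tool pointing down it reaches from about 350 to 975 mm from the base axis. Payload 7.1 kg.
Tool frame: the origin (TCP) lies on the front face of the gripper's body, between the roots of the fingers; the fingertips stand 80 mm ahead of it and the grasp point (between the pads) lies 61 mm ahead of it (env.tips_ahead is the distance from the TCP to the fingertips, in mm); z points along the fingers, y is the line along which they close (so a half turn about z gives the same grasp; the last joint's range is limited). The gripper opens to 88 mm and grips with 3 to 60 N. Pads are 20 mm wide; open, the fingers measure 115 mm over their backs; the gripper's body (75 mm by 178 mm) begins 61 mm behind the grasp point.
Start: joints at [-1.228, 0.423, 1.63, -0, 1.089, -0.019], TCP at [221.241, -584.515, 302.675] pointing down, gripper open.
Joint ranges: [-3, 3], [-0.9, 2.11], [0.09, 2.58], [-1.31, 4.45], [0.11, 2.69], [-2.54, 2.54]. Speed limits (rad/s): [2.39, 2.39, 3.01, 3.14, 3.14, 3.14].

INTERFACE

Orientations are given as a unit quaternion [x, y, z, w].
In Python, from station import env, set_gripper, viewer, workorder gives the robot as it stands. Calls block until the motion is done:
- env.reach(position, orientation): joint-space move of the TCP to a pose.
- env.move_l(position, rot=None, rate=150, f_stop=None): straight line of the TCP; rot=None keeps the orientation; rate is the mean speed in mm/s. With f_stop (N) it stops when the force on the tool has changed by that much, and returns True; else False.
- env.move_joints(angles): joint-space move.
- set_gripper(opening): finger opening in mm; the grip force is fixed at half the most; returns when the fingers have stopped.
- env.hold(seconds).
- env.ik(position, orientation): joint angles nearest the present ones, or None.
- env.read_state(): the state.
- viewer.camera(name): name is "side" or "top"; returns the picture (480x640x3 uint8, blue, green, red); there is no depth.
- viewer.camera_params(name): a dict with "fx", "fy", "cx", "cy" (pixels), "pose" (4x4, takes a point from camera to world coordinates). Camera axes: x right, y up, looking along -z (the intrinsics and any distortion apply to the point x, -y, -z); pixel columns grow to the right and rows downward; lengths in mm; the calibration is good to about 2 mm. A picture is of the moment at which its call begins. camera_params takes no time and is no camera call.
A pose or a line that the arm cannot do raises env.IKError and nothing moves.
- workorder.sign_off(): hands the job in; it is judged then, once.
The state is a dict: "time_s": time; "qpos": joint angles; "dq": joint speeds; "tau": joint torques, N m; "tool_pos": TCP position; "orientation": TCP orientation; "force": force on the tool from outside, world axes, zero at the start; "wrist_torque": the same for the moment, N m; "width": finger opening in mm; "grip_force": force on a finger pad.
Only numpy, scipy, OpenCV 4.12 (cv2) and the standard library are available. Lean on these libraries where they do the work, as an engineer would, in place of code of your own. Each camera call takes 0.05 s, during which the arm holds its last target. There are 200 camera calls.

TASK

The sign panel on the counter post still has to be fixed: draw the wooden wedge out from under the panel and leave it lying flat on the counter, out of the panel's way, before you turn anything. Then push the panel round clockwise (seen from above) until the collar's set screw squarely faces the flat of the shaft, and only then swing the screw's lever fully down to tighten it. Leave the cartons, the bell and the teapot where they are.

Things in the scene. Friction and masses are not known exactly. Their poses are not given: they have to be found in the camera images.
- stand: Fixed post on the counter: round dark flange 100 mm across and 10 mm thick, upright steel shaft 36 mm in diameter, 172 mm high, with one flat milled along its whole height (flat 11 mm from the axis, 28 mm wide). Origin: on the shaft axis at counter height. z up, +x points from the axis out through the flat (normal to it).
- flat (a point): Centre of the flat of the shaft where it shows above the collar, 158 mm above the counter, 11 mm from the shaft axis.
- shaft_foot (a point): The shaft axis at counter height.
- collar (a joint): Turn of collar and panel about the shaft axis, rad, 0 at the start, grows anticlockwise from above; must be turned clockwise (negative) by 0.8 to 1.4. Stiff (about 0.45 N m), stays where left. The collar rests on the wedge and sinks 8 mm when that is drawn out.
- screw (a point): Outer end of the level set screw, on its axis, 60 mm from the shaft axis, 120 mm up (112 once the wedge is out), in the aluminium collar (60 mm across, 40 mm high, centred at screw height). Collar's axes: x outward along the screw, z up, y to the left of x seen from above. Facing the flat = this point lies on the stand's +x axis (within 8 degrees).
- panel (a point): Middle of the upright sign panel, opposite the screw, 85 mm from the shaft axis. Fixed to the collar, radial: from 28 to 115 mm from the shaft axis, 10 mm thick, 118 mm high (lower edge 22, top edge 140 mm up; both 8 mm lower once the wedge is out). Axes as screw: -x points outward along the panel.
- lever (a joint): Clamping lever on the screw, rad: 0 = standing 1.0 rad (57 degrees) above level, loose; 1.0 = level, its end stop, tight. Starts at 0 to 0.3. Turns on the screw's axis, friction about 0.10 N m, stays where left. If the screw is over about 0.25 rad off the flat, its point meets the round of the shaft and the lever stops short.
- lever_end (a point): Centre of the black ball (18 mm across) at the lever's free end. The lever is a steel bar 10 mm in diameter, 85 mm from screw axis to ball, 50 mm from the shaft axis along the screw; it reaches to the +y side of screw's axes and swings down in the upright plane square to the screw until level at screw height.
- wedge_tip (a point): Middle of the thin end of the loose wooden wedge (140 mm long, 40 wide, 0.12 kg; 10 mm thick here, rising evenly to 28 over 90 mm, then level), 5 mm up. +x along the wedge towards the thin end. Starts 55 mm from the shaft axis, the panel's outer lower corner pressing on the slope (about 7 N). Drawn out = over 122 mm from the shaft axis.
- wedge_fin (a point): Centre of the wedge's upright grip fin at its thick end, 125 mm behind the thin end: 16 mm thick across the wedge, 24 mm along it, from 28 to 65 mm above the counter; the point is 46 mm up.
- carton_a: Bystander: standing carton 36x100x75 mm beside the wedge, on the screw frame's -y side. Origin: centre of its underside; long side along its y.
- carton_b: Bystander: standing carton 38x100x70 mm on the other (+y) side of the wedge. Origin: centre of its underside; long side along its y.
- bell: Bystander: counter bell, 84 mm across, 50 mm high. Origin: centre of its underside.
- teapot: Bystander: toy teapot 67x115x70 mm. Origin: centre of its underside.
Mind the look-alikes: they are no part of the job. Leave any blue or turquoise look-alike of the part that bears wedge_tip alone.

How it is judged (in metres and radians):
On the way, in this order (a step that is already met when the one before it is completed fails the run):
1. the wedge is drawn clear of the panel while the panel has hardly turned (under 0.2 rad) (horizontal distance between wedge_tip and shaft_foot above 0.122 m and horizontal distance between wedge_fin and shaft_foot above 0.13 m and value of joint collar between -0.2 and 0.2 rad), for 0.2 s.
2. the set screw faces the flat (within 9 mm sideways, 60 mm out) with the lever still loose (under 0.6 rad) (y of screw in the frame of stand between -0.009 and 0.009 m and x of screw in the frame of stand above 0.04 m and value of joint lever below 0.6 rad), for 0.2 s.
At the end, for the whole second after the job is handed in: The set screw faces the flat (its outer end within 9 mm of the stand's +x axis), the lever is down (over 0.92 rad of 1.0), and the wedge lies flat on the counter (tilt under 0.1 rad) with its thin end over 122 mm and its fin over 130 mm from the shaft axis (y of screw in the frame of stand between -0.009 and 0.009 m and x of screw in the frame of stand above 0.04 m and value of joint lever above 0.92 rad and horizontal distance between wedge_tip and shaft_foot above 0.122 m and horizontal distance between wedge_fin and shaft_foot above 0.13 m and angle between wedge_tip's own z axis and vertical below 0.1 rad and height (world z) of wedge_tip between -0.005 and 0.015 m); the robot touches nothing.
It fails at once if carton_a is moved by more than 30 mm or tipped (distance of carton_a from where it was at the start of the episode above 0.03 m or angle between carton_a's own z axis and vertical above 0.4 rad).
It fails at once if carton_b is moved by more than 30 mm or tipped (distance of carton_b from where it was at the start of the episode above 0.03 m or angle between carton_b's own z axis and vertical above 0.4 rad).
It fails at once if bell is moved by more than 30 mm or tipped (distance of bell from where it was at the start of the episode above 0.03 m or angle between bell's own z axis and vertical above 0.4 rad).
It fails at once if teapot is moved by more than 30 mm or tipped (distance of teapot from where it was at the start of the episode above 0.03 m or angle between teapot's own z axis and vertical above 0.4 rad).
It also fails if it takes over 61 s, if anything falls off the work surface, if the arm or the gripper's body presses on something with over 40 N, if the wrist force passes 120 N, or if a joint passes its speed limit or range.

## Working session

There is one attempt and no reset: what is moved stays moved. The work goes in short steps, each a Python script; the robot and the scene stay as the last script left them, time stands still between calls to the robot, and variables do not carry over. Pictures are saved under pics/ and viewed, at most 10 in all, crops included, and the job is handed in when it is done.

```bash
mkdir -p pics; ls; python3 - <<'E'
from station import env, viewer
import cv2,numpy as np
for n in("top","side"):
    im=viewer.camera(n); cv2.imwrite(f"pics/{n}0.png",im)
    p=viewer.camera_params(n); print(n,{k:(np.round(v,3).tolist() if hasattr(v,'__len__') and not isinstance(v,str) else v) for k,v in p.items()})
E
```

```text
pics
top {'fx': 469.01775763017184, 'fy': 469.01775763017184, 'cx': 311.8209721347858, 'cy': 248.76724107178902, 'pose': [[-0.02, 0.993, -0.117, 455.361], [-0.999, -0.024, -0.03, 0.051], [-0.033, 0.116, 0.993, 1168.474], [0.0, 0.0, 0.0, 1.0]]}
side {'fx': 617.7496029722678, 'fy': 617.7496029722678, 'cx': 315.6214917096443, 'cy': 247.26353289308133, 'pose': [[-0.913, 0.242, -0.327, 165.787], [-0.407, -0.566, 0.717, 826.924], [-0.012, 0.788, 0.616, 842.978], [0.0, 0.0, 0.0, 1.0]]}
```

View pics/top0.png

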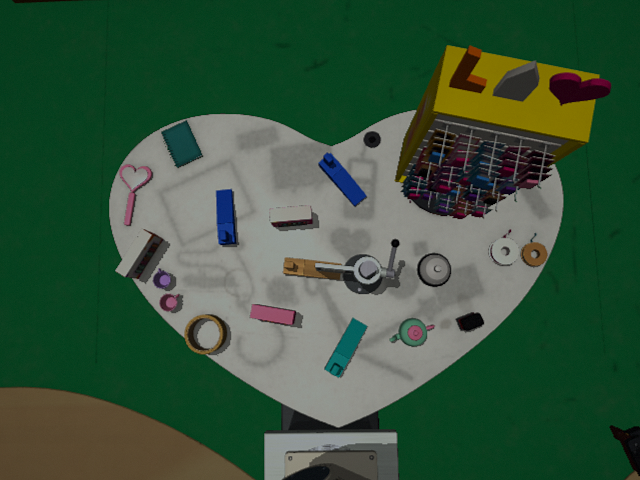

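View pics/side0.png

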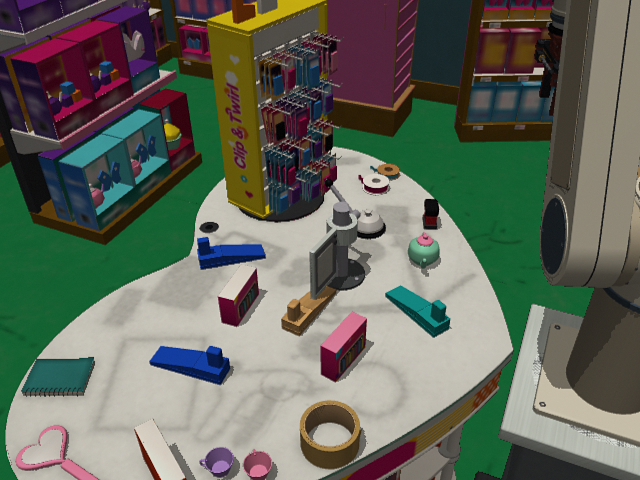

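```bash
python3 - <<'E'
import cv2,numpy as np
t=cv2.imread("pics/top0.png");s=cv2.imread("pics/side0.png")
a=cv2.resize(t[225:305,270:410],None,fx=5.6,fy=5.6,interpolation=cv2.INTER_CUBIC)
cv2.imwrite("pics/topc.png",cv2.resize(a,(784,448)))
cv2.imwrite("pics/sidec.png",cv2.resize(s[175:335,270:390],(450,600),interpolation=cv2.INTER_CUBIC))
b=cv2.resize(t[245:295,340:390],(600,600),interpolation=cv2.INTER_CUBIC);b=cv2.convertScaleAbs(b,alpha=1.3)
cv2.imwrite("pics/shaftc.png",b)
E
```

```text
(no output)
```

View pics/topc.png

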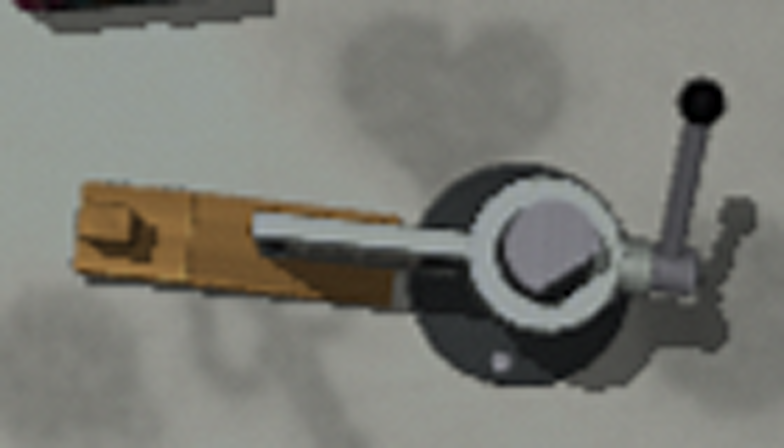

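View pics/sidec.png

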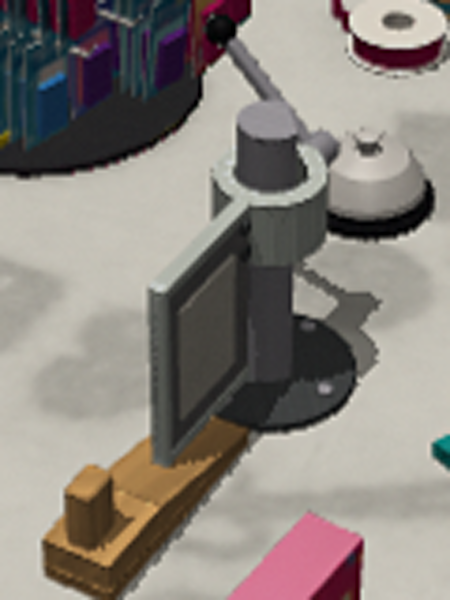

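View pics/shaftc.png

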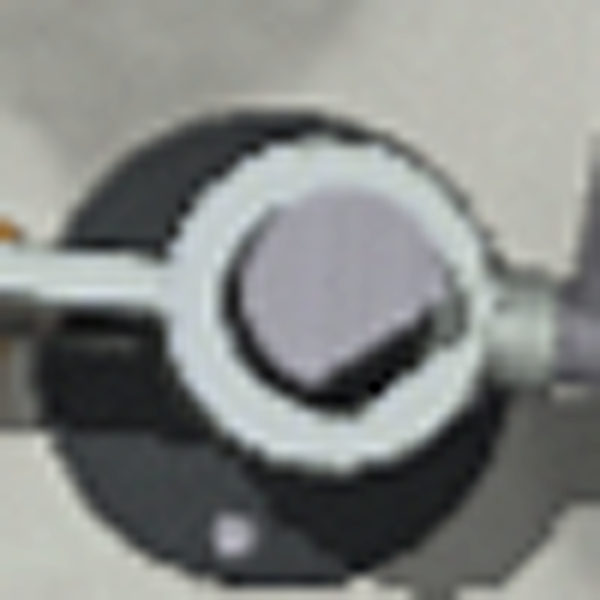

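```bash
cat > h.py <<'E'
import cv2,numpy as np
from station import env,set_gripper,viewer,workorder
from scipy.spatial.transform import Rotation as R
def ray(n,uv,z):
    p=viewer.camera_params(n);T=np.array(p["pose"]);uv=np.atleast_2d(np.array(uv,float))
    d=np.c_[(uv[:,0]-p["cx"])/p["fx"],-(uv[:,1]-p["cy"])/p["fy"],-np.ones(len(uv))]@T[:3,:3].T
    o=T[:3,3]; return (o+d*((z-o[2])/d[:,2])[:,None])
def crop(uv,x0,y0,s): # crop pixel -> image pixel
    return (np.atleast_2d(np.array(uv,float))+.5)/s+[x0,y0]-.5
def down(a): # tool pointing down, closing line (tool y) at world angle a
    y=np.array([np.cos(a),np.sin(a),0]);z=np.array([0,0,-1.]);return R.from_matrix(np.c_[np.cross(y,z),y,z]).as_quat()
def st(m=""):
    s=env.read_state();print(m,round(s["time_s"],2),np.round(s["tool_pos"],1),np.round(s["force"],1),"w",round(s["width"],1),round(s["grip_force"],1))
E
python3 - <<'E'
from h import *
t=cv2.imread("pics/top0.png")
print(viewer.camera_params("top").keys(), env.read_state()["time_s"])
# shaft top: mask by colour of seed
big=cv2.resize(t[245:295,340:390],(600,600),interpolation=cv2.INTER_CUBIC)
seed=big[300,330].astype(int);print("seed",seed)
m=(np.abs(big.astype(int)-seed).max(2)<30).astype(np.uint8)
b,g,r=[big[...,i].astype(int) for i in range(3)]
m&=((b-g)>6).astype(np.uint8)
m=cv2.morphologyEx(m,cv2.MORPH_OPEN,np.ones((15,15)))
n,l,s,c=cv2.connectedComponentsWithStats(m);k=l[300,330];print("area",s[k])
cn=max(cv2.findContours((l==k).astype(np.uint8),0,1)[0],key=len)[:,0,:]
w=ray("top",crop(cn,340,245,12),172)[:,:2]
# chord: contour points near line between picked ends
e=ray("top",crop([(315,385),(440,305)],340,245,12),172)[:,:2]
d=e[1]-e[0];L=np.linalg.norm(d);d/=L;nn=np.array([d[1],-d[0]])
c0=w.mean(0)
if nn@(e.mean(0)-c0)<0:nn=-nn
q=w-e[0];sel=(abs(q@nn)<3)&(q@d>3)&(q@d<L-3)
vx,vy,x0,y0=cv2.fitLine(w[sel].astype(np.float32),cv2.DIST_HUBER,0,.01,.01).ravel()
nf=np.array([vy,-vx]);nf*=np.sign(nf@nn)
arc=w[(q@nn<-5)]
A=np.c_[2*arc,np.ones(len(arc))];sol=np.linalg.lstsq(A,(arc**2).sum(1),rcond=None)[0];C=sol[:2];rad=np.sqrt(sol[2]+C@C)
print("centre",C,"r",rad,"chord dist",nf@(np.array([x0,y0])-C),"len",L,"flat deg",np.degrees(np.arctan2(nf[1],nf[0])),sel.sum())
f=lambda uv,z:ray("top",crop(uv,270,225,5.6),z)[:,:2]
for nme,uv,z in[("panel out",(254,228),140),("ball",(701,102),120+85*.8),("hub/screw",(690,275),120),("fin",(104,226),65),("fincorners",[(80,205),(130,203),(138,247),(85,250)],65),("tip",(397,263),10),("thick end L/R",[(83,183),(74,272)],28)]:
    p=f(uv,z)
    for x in p: v=x-C;print(nme,x.round(1),"r",np.hypot(*v).round(1),"deg",np.degrees(np.arctan2(v[1],v[0])).round(1))
# side check of shaft top
print("side shaft top",ray("side",crop((270,118),270,175,3.75),172).round(1),"side fin top",ray("side",crop((88,480),270,175,3.75),65).round(1))
# cartons
E
```

```text
dict_keys(['fx', 'fy', 'cx', 'cy', 'pose']) 0.1
seed [128 122 122]
area [     0      0    600    600 357899]Traceback (most recent call last):
  File "<stdin>", line 20, in <module>
cv2.error: OpenCV(4.12.0) /io/opencv/modules/imgproc/src/linefit.cpp:50: error: (-215:Assertion failed) count > 0 in function 'fitLine2D_wods'
```

```bash
cat > m.py <<'E'
from h import *
def shaft(t):
    big=cv2.resize(t[245:295,340:390],(600,600),interpolation=cv2.INTER_CUBIC).astype(int)
    m=(np.abs(big-[128,122,122]).max(2)<25).astype(np.uint8)
    m=cv2.morphologyEx(m,cv2.MORPH_OPEN,np.ones((25,25)))
    k=cv2.connectedComponents(m)[1];k=k==k[290,320]
    cn=max(cv2.findContours(k.astype(np.uint8),0,1)[0],key=len)[:,0,:]
    x,y,ww,hh=cv2.boundingRect(cn);print("bbox",x,y,ww,hh)
    w=ray("top",crop(cn,340,245,12),172)[:,:2]
    e=ray("top",crop([(315,385),(440,305)],340,245,12),172)[:,:2]
    d=e[1]-e[0];L=np.linalg.norm(d);d/=L;nn=np.array([d[1],-d[0]])
    if nn@(e.mean(0)-w.mean(0))<0:nn=-nn
    q=w-e[0];sel=(abs(q@nn)<3)&(q@d>4)&(q@d<L-4)
    vx,vy,x0,y0=cv2.fitLine(w[sel].astype(np.float32),cv2.DIST_HUBER,0,.01,.01).ravel()
    nf=np.array([vy,-vx]);nf*=np.sign(nf@nn)
    arc=w[q@nn<-5];A=np.c_[2*arc,np.ones(len(arc))];s=np.linalg.lstsq(A,(arc**2).sum(1),rcond=None)[0];C=s[:2]
    print("centre",C,"r",np.sqrt(s[2]+C@C),"chord",nf@(np.array([x0,y0])-C),L,"flat deg",np.degrees(np.arctan2(nf[1],nf[0])),sel.sum())
    return C
if __name__=="__main__":
    C=shaft(cv2.imread("pics/top0.png"))
    f=lambda uv,z:ray("top",crop(uv,270,225,5.6),z)[:,:2]
    for nme,uv,z in[("panel out",(254,228),140),("panel in",(470,241),140),("ball",(701,102),120+85*.8),("hub/screw",(690,275),120),("fin",(108,226),65),("fincorners",[(80,205),(130,203),(138,247),(85,250)],65),("tip",(397,263),10),("thick end L/R",[(83,183),(74,272)],28)]:
        for x in f(uv,z): v=x-C;print(nme,x.round(1),"r",np.hypot(*v).round(1),"deg",np.degrees(np.arctan2(v[1],v[0])).round(1))
    print("side shaft top",ray("side",crop((270,118),270,175,3.75),172).round(1),"side fin top",ray("side",crop((88,480),270,175,3.75),65).round(1))
    print("side ball",ray("side",crop((220,28),270,175,3.75),188).round(1))
    print("bell",ray("top",(434,268),50).round(),"teapot",ray("top",(412,332),50).round(),"cart a",ray("top",[(252,306),(297,312),(250,318),(294,326)],75).round(),"cart b",ray("top",[(270,207),(309,206),(271,218),(312,226)],70).round())
E
python3 m.py
```

```text
bbox 245 184 201 191
centre [528.38663684 -89.15949507] r 17.880434400144743 chord 10.888682960959397 26.289324329160383 flat deg -150.17181 90
panel out [539.9  25. ] r 114.7 deg 84.2
panel in [532.9 -59.5] r 30.0 deg 81.4
ball [ 579.5 -144.6] r 75.4 deg -47.3
hub/screw [ 518.9 -147.5] r 59.1 deg -99.2
fin [548.3  88.4] r 178.7 deg 83.6
fincorners [557.5 100.1] r 191.5 deg 81.3
fincorners [557.9  78.9] r 170.7 deg 80.1
fincorners [539.2  75.9] r 165.4 deg 86.3
fincorners [538.4  98.3] r 187.7 deg 86.9
tip [533.7 -34.6] r 54.8 deg 84.4
thick end L/R [570.6 102. ] r 195.8 deg 77.6
thick end L/R [531.7 106.5] r 195.7 deg 89.0
side shaft top [[528.6 -91.5 172. ]] side fin top [[550.1  88.3  65. ]]
side ball [[ 576.3 -137.8  188. ]]
bell [[ 534. -255.   50.]] teapot [[ 386. -196.   50.]] cart a [[454. 175.  75.]
 [438.  70.  75.]
 [426. 180.  75.]
 [406.  78.  75.]] cart b [[688. 131.  70.]
 [688.  38.  70.]
 [661. 129.  70.]
 [639.  32.  70.]]
```

```bash
python3 - <<'E'
from h import *
st()
C=np.array([528.4,-90]);u=np.array([np.cos(np.radians(84)),np.sin(np.radians(84))])
F=np.array([549,88.3])
a=min((np.radians(-6),np.radians(174)),key=lambda a:(lambda j:9 if j is None else abs(j[5]))(env.ik([*F,200],down(a))))
print("yaw",a,env.ik([*F,200],down(a)))
set_gripper(40)
env.move_l([200,-440,330],rate=250);st()
env.reach([440,88,330],down(a));st()
env.reach([*F,200],down(a));st()
env.move_l([*F,111],rate=120,f_stop=8);st("at fin")
set_gripper(5);st("gripped")
E
```

```text
0.1 [ 221.1 -584.2  302. ] [ 0.6  0.4 -0.1] w 88.1 0.0
yaw -0.10471975511965978 [ 1.38069758e-01  4.64955978e-01  1.85202648e+00 -4.44089210e-16
  8.24610194e-01  2.42789513e-01]
 1.72 [ 200.4 -441.1  330.5] [ 0.5 -0.2 -0.9] w 39.8 0.0
 3.8 [440.2  87.4 329.9] [ 0.6  0.4 -0. ] w 39.7 0.0
 4.52 [548.7  87.9 200.2] [ 0.2  0.3 -0.1] w 39.6 0.0
at fin 5.41 [549.4  88.4 111.8] [-0.5  0.3 -0.2] w 40.3 0.0
gripped 5.91 [549.3  88.3 111.4] [-0.8  0.1  3.8] w 16.1 30.0
```

Gripped at width 16.1 mm, which is the fin's thickness. Now I draw it out.

```bash
python3 - <<'E'
from h import *
u=np.array([np.cos(np.radians(84)),np.sin(np.radians(84))])
P=np.array([549.3,88.3])+88*u
env.move_l([*P,111.4],rate=50);st("pulled");env.hold(.3)
set_gripper(40);st()
env.move_l([*P,215],rate=200);st()
cv2.imwrite("pics/t1.png",viewer.camera("top"));s=viewer.camera("side");cv2.imwrite("pics/s1.png",s)
t=cv2.imread("pics/t1.png")
cv2.imwrite("pics/t1c.png",cv2.resize(t[200:320,220:420],(800,480),interpolation=cv2.INTER_CUBIC))
E
```

```text
pulled 7.82 [558.5 176.2 111.4] [-0.6 -1.5  5. ] w 16.0 30.0
 8.7 [558.5 175.8 111.3] [-0.1  0.4 -0.2] w 40.0 0.0
 9.37 [558.  175.7 214.4] [-0.7  0.1 -0.8] w 39.6 0.0
```

View pics/t1c.png

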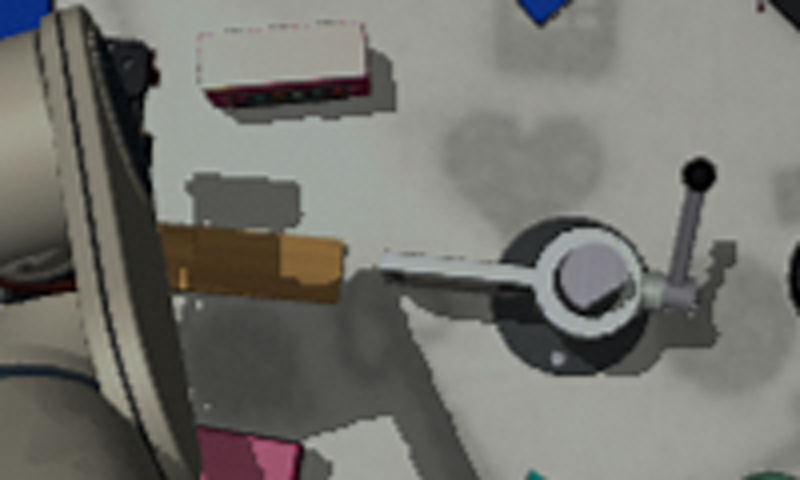

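```bash
cat >> h.py <<'E'
C=np.array([528.4,-90.])
def pp(phi,s,z,r=95):
    p=np.radians(phi);e=np.array([np.cos(p),np.sin(p)]);n=np.array([-e[1],e[0]])
    return [*(C+r*e+s*n),z],down(p-np.pi/2)
def off(phi):
    p=np.radians(phi);return (np.array(env.read_state()["tool_pos"][:2])-C)@[-np.sin(p),np.cos(p)]
E
python3 - <<'E'
from h import *
P,q=pp(84,50,215)
set_gripper(0)
env.move_l(P,rot=q,rate=200);st()
P,q=pp(84,50,175);env.move_l(P,rot=q,rate=150);st("low")
P,q=pp(84,10,175);print(env.move_l(P,rot=q,rate=30,f_stop=3));st("contact")
s=off(84);print("offset",s)
open("s.txt","w").write(str(s))
for phi in np.arange(78,41,-6):
    P,q=pp(phi,s,175);env.move_l(P,rot=q,rate=60)
    print(phi,off(phi).round(1),end=" ");st()
t=viewer.camera("top");cv2.imwrite("pics/t2.png",t);cv2.imwrite("pics/s2.png",viewer.camera("side"))
P,q=pp(42,s+40,175);env.move_l(P,rot=q,rate=120)
P,q=pp(80,s+140,260,60);env.move_l(P,rot=q,rate=250);st()
t=viewer.camera("top");cv2.imwrite("pics/t3.png",t)
cv2.imwrite("pics/t3c.png",cv2.resize(t[200:310,320:430],(600,600),interpolation=cv2.INTER_CUBIC))
E
```

```text
11.26 [489.   10.  215.1] [-0.7  0.3 -0.2] w 0.4 0.0
low 11.68 [488.6  10.3 174.7] [ 0.9 -0.3  1.1] w 0.6 0.0
True
contact 12.76 [523.7   6.  174.5] [-0.1 -0.  -0.3] w 0.5 0.0
offset 14.70556844180799
78 15.2  13.08 [533.3   6.  174.6] [-1.   0.8 -0.2] w -0.1 0.7
72 14.9  13.4 [543.5   4.9 174.8] [-1.3  0.6 -0.3] w 0.3 0.7
66 14.7  13.72 [553.5   2.7 175. ] [-0.7  1.  -0.7] w 0.2 0.6
60 14.6  14.03 [ 5.632e+02 -4.000e-01  1.751e+02] [-1.2  0.7 -0.7] w 0.6 0.5
54 14.7  14.35 [572.4  -4.6 175. ] [-2.   0.2  1. ] w 0.3 0.5
48 14.7  14.67 [581.   -9.6 175. ] [-1.8 -0.3  0.1] w 0.4 0.5
42 14.7  14.98 [589.1 -15.5 175. ] [-1.8  0.3  0.2] w 0.3 0.5
 16.5 [387.6  -4.2 260.2] [0.  0.2 0.4] w 0.7 0.0
```

View pics/t3c.png

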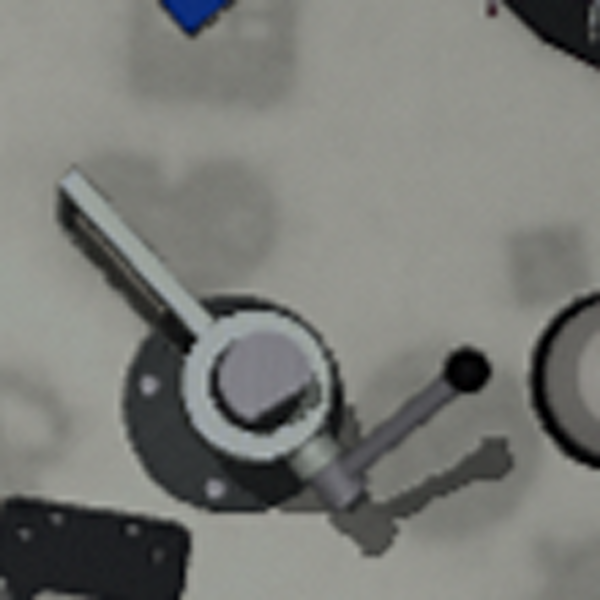

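```bash
python3 - <<'E'
from h import *; import m
for n in("t1","t3"): m.shaft(cv2.imread(f"pics/{n}.png"))
f=lambda uv,z:ray("top",crop(uv,320,200,600/110),z)[:,:2]
for nme,uv,z in[("panel out",(69,178),132),("panel in",(205,325),132),("hub",(345,490),112),("ball",(467,370),112+85*.8),("ball end",(467,370),112+70)]:
    x=f(uv,z)[0];v=x-C;print(nme,x.round(1),np.hypot(*v).round(1),np.degrees(np.arctan2(v[1],v[0])).round(1))
# panel top-face line: light pixels
t=cv2.imread("pics/t3.png");big=cv2.resize(t[200:310,320:430],(600,600),interpolation=cv2.INTER_CUBIC)
g=cv2.cvtColor(big,cv2.COLOR_BGR2GRAY);k=np.zeros_like(g);cv2.line(k,(80,190),(195,312),255,34)
ys,xs=np.where((k>0)&(g>165));print(len(xs),np.percentile(g[k>0],[10,50,75,90]))
if len(xs)>50:
    w=f(np.c_[xs,ys],132);l=cv2.fitLine(w.astype(np.float32),cv2.DIST_HUBER,0,.01,.01).ravel();print("panel line deg",np.degrees(np.arctan2(l[1],l[0])),"offset from C",(l[2:]-C)@[-l[1],l[0]])
E
```

```text
bbox 244 190 202 187
centre [527.99678347 -88.62330673] r 17.604148421422316 chord 11.025512963548955 26.289324329160383 flat deg -150.46884 88
bbox 245 187 201 189
centre [528.2516461  -88.86399023] r 17.720418333587816 chord 11.017102990970868 26.289324329160383 flat deg -150.36469 89
panel out [613.7 -15. ] 113.6 41.3
panel in [552.1 -68.6] 31.9 42.1
hub [ 484.7 -125. ] 56.0 -141.3
ball [ 527.9 -165.4] 75.4 -90.4
ball end [ 527.7 -165.1] 75.1 -90.5
31 [ 77. 145. 159. 161.]
```

```bash
python3 - <<'E'
from h import *
s=float(open("s.txt").read())
P,q=pp(42,s+30,200);env.move_l(P,rot=q,rate=250)
P,q=pp(42,s+20,175);env.move_l(P,rot=q,rate=150)
for phi in (42,36,30.5):
    P,q=pp(phi,s,175);env.move_l(P,rot=q,rate=60);st(phi)
env.hold(.2)
P,q=pp(30.5,s+40,175);env.move_l(P,rot=q,rate=120)
P,q=pp(80,s+140,260,60);env.move_l(P,rot=q,rate=250);st()
t=viewer.camera("top");cv2.imwrite("pics/t4.png",t);cv2.imwrite("pics/s4.png",viewer.camera("side"))
cv2.imwrite("pics/t4c.png",cv2.resize(t[200:310,320:430],(600,600),interpolation=cv2.INTER_CUBIC))
E
```

```text
42 18.28 [589.5 -15.8 175.2] [-0.3  0.   0.6] w 0.4 0.0
36 18.6 [596.4 -22.3 174.8] [-1.  -0.9 -0.2] w 0.5 0.3
30.5 18.9 [602.5 -29.  174.8] [-1.4  1.   0.3] w 0.7 0.6
 20.6 [387.4  -4.3 260.2] [ 1.  -0.3  0.7] w 0.0 0.0
```

View pics/t4c.png

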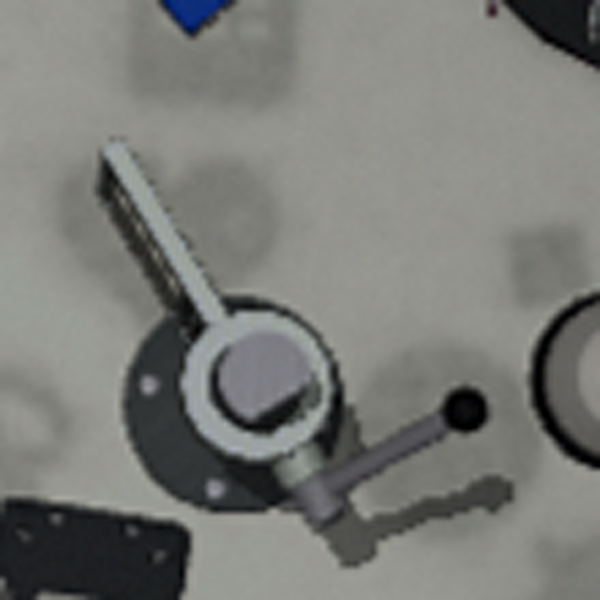

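```bash
python3 - <<'E'
from h import *; from math import *
f=lambda uv,z:ray("top",crop(uv,320,200,600/110),z)[0,:2]
v=f((115,147),132)-C;print("panel",np.hypot(*v),degrees(atan2(v[1],v[0])))
v=f((322,512),112)-C;print("hub",np.hypot(*v),degrees(atan2(v[1],v[0])))
psi=radians(-150);e=np.array([cos(psi),sin(psi)]);g=np.array([-e[1],e[0]])
for z in(170,180,184): b=f((464,410),z)-C;print("ball z",z,"along screw",b@e,"along lever",b@g,"expected",sqrt(85**2-(z-112)**2))
P=C+50*e+43*g;q=down(psi+pi/2);print(P,env.ik([*P,290],q),env.ik([*P,192],q))
E
```

```text
panel 112.52863366639085 29.761432075969324
hub 58.24106664381331 -154.24987548341076
ball z 170 along screw 50.91993551790208 along lever 57.53956960435625 expected 62.13694553162394
ball z 180 along screw 50.592517636682174 along lever 55.81648064827742 expected 51.0
ball z 184 along screw 50.46155048419425 along lever 55.127245065845855 expected 45.17742799230607
[ 506.59872981 -152.23909236] [-3.14424681e-01  2.99187142e-01  1.85237613e+00 -4.44089210e-16
  9.90029382e-01  7.32772871e-01] [-3.14424681e-01  4.45280148e-01  1.91534092e+00 -4.44089210e-16
  7.80971588e-01  7.32772871e-01]
```

```bash
python3 - <<'E'
from h import *; from math import *
psi=radians(-150);e=np.array([cos(psi),sin(psi)]);g=np.array([-e[1],e[0]])
P=C+50*e+43*g;q=down(psi+pi/2)
env.move_l([387,-4,295],rate=200)
env.move_l([*P,295],rot=q,rate=200);st("above")
env.move_l([*P,275],rate=100)
print(env.move_l([*P,191],rate=40,f_stop=12));st("down")
env.hold(.2);env.move_l([*P,295],rate=150)
env.move_l([387,-4,295],rate=200);st()
cv2.imwrite("pics/t5.png",viewer.camera("top"));t=cv2.imread("pics/t5.png");s=viewer.camera("side");cv2.imwrite("pics/s5.png",s)
A=cv2.resize(t[200:310,320:430],(400,400),interpolation=cv2.INTER_CUBIC);B=cv2.resize(s[180:300,280:400],(400,400),interpolation=cv2.INTER_CUBIC)
cv2.imwrite("pics/c5.png",np.hstack([A,B]))
E
```

```text
above 22.12 [ 505.9 -151.8  294.2] [-0.5 -0.2 -0.2] w 0.3 0.0
True
down 24.24 [ 507.  -152.5  196.6] [-2.1 -0.4  8.9] w 0.3 5.0
 26.35 [387.6  -4.3 295.1] [0.3 0.7 0.1] w 0.5 0.0
```

View pics/c5.png

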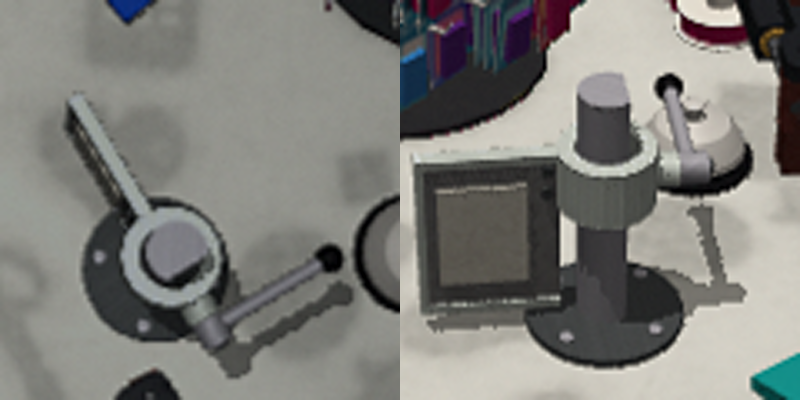

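```bash
python3 - <<'E'
from h import *; from math import *
psi=radians(-150);e=np.array([cos(psi),sin(psi)]);g=np.array([-e[1],e[0]])
for z in(106,112,118,124):
    a=ray("top",crop((330,258),320,200,400/110),z)[0,:2]-C;b=ray("side",crop((268,86),280,180,400/120),z)[0,:2]-C
    print(z,"top",(a@e).round(1),(a@g).round(1),"side",(b@e).round(1),(b@g).round(1))
v=ray("top",crop((76,98),320,200,400/110),132)[0,:2]-C;print("panel",np.hypot(*v),degrees(atan2(v[1],v[0])))
# wedge tip: wood mask
t=cv2.imread("pics/t5.png");h=cv2.cvtColor(t,cv2.COLOR_BGR2HSV);m=cv2.inRange(h,(8,90,60),(25,255,255));m[:240]=0;m[300:]=0;m[:,:220]=0;m[:,340:]=0
ys,xs=np.where(m>0);print("wood",len(xs),xs.min(),xs.max(),ys.min(),ys.max())
k=xs>=xs.max()-1;w=ray("top",(xs.max()+.5,ys[k].mean()),8)[0,:2];print("tip r",np.hypot(*(w-C)))
E
```

```text
106 top 51.7 84.6 side 53.8 95.2
112 top 51.6 83.5 side 52.2 86.5
118 top 51.4 82.3 side 50.6 77.7
124 top 51.2 81.2 side 49.0 69.0
panel 112.59949805599682 29.92233450439919
wood 914 247 305 255 275
tip r 143.08369860149097
```

```bash
python3 -c "
from station import *
print(workorder.sign_off())"
```

```text
the job is handed in; nothing more can be done
None
```

I finished the job and handed it in after about 26 s of the 61 s: the wedge lies drawn out with its thin end 143 mm from the shaft, the screw faces the flat within about 1 degree, and the lever is level. The handover returned no verdict; these figures come from the last camera pictures, and the arm went nowhere near the cartons, bell or teapot.

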